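# Latch a connector carrier into the test lane and trip the start switch

## Robot

A 6-joint arm with a two-finger parallel gripper is mounted at the origin on the work surface. World frame = base frame: x ahead of the robot, y to its left, z up, the work surface at z = 0. Lengths are in m, angles in rad, forces in N, time in s.
With the tool pointing down it reaches from about 0.375 to 0.9 m from the base axis. Payload 3.1 kg.
Tool frame: the origin (TCP) lies midway between the tips of the shut fingers; the grasp point (between the pads) lies 19 mm behind it; z points along the fingers, y is the line along which they close (so a half turn about z gives the same grasp; the last joint's range is limited). The gripper opens to 85 mm and grips with 20 to 120 N. Pads are 22 mm wide; open, the fingers measure 114 mm over their backs; the gripper's body (76 mm by 85 mm) begins 54 mm behind the grasp point. The pads swing forward as they close: fully open they stand 13 mm farther back than shut.
Start: joints at [-1.5, 0.527, 1.433, -0, 1.181, -0.178], TCP at [0.154, -0.606, 0.231] pointing down, gripper open.
Joint ranges: [-3.08, 3.08], [-0.75, 2.2], [0.22, 2.44], [-1.43, 4.57], [0, 2.65], [-2.85, 2.85]. Speed limits (rad/s): [2.79, 2.79, 3.14, 3.14, 3.14, 3.14].

## Interface

Orientations are given as a unit quaternion [x, y, z, w].
In Python, from station import manip gives the robot as it stands. The module is installed in compiled form; this text tells all that it offers.
- The arm moves only by the tool apply_moves, never from a script. Its arguments are lists of equal length, an entry for each row: "claw": the gripper's target within -1 to 1 (fully open at 1, half-way at 0, shut at -1); "travel": the shift along the tool's x, y, z scaled (see below), a list of three; "turn": the turn, a rotation vector about the tool's x, y, z scaled (see below), a list of three. In form: {"claw": [claw, ...], "travel": [[dx, dy, dz], ...], "turn": [[rx, ry, rz], ...]}. A call has 1 to 5 rows; each row is the pose to reach, as a shift and turn from the pose commanded when the call began, along the tool's axes at that moment, turning the shorter way round; what a row does not reach only later rows make up. The controller multiplies each number of a shift by 800 mm and each number of a turn by 180 degrees. A row lasts 1/12 s, in which the tool goes at most 41.7 mm and 7.16 degrees, less where a joint would pass 70% of its speed; a pose out of reach is approached as far as the arm can. A call with a number of a shift or a turn outside -1 to 1 is refused whole. A call with a gripper value outside its range is refused whole. The fingers move at their own pace and stop on an object; "newtons" is the grip in N (left out, the last holds). Time passes only in rows, so rows that repeat a pose let the fingers close. It gives the time, the measured TCP pose, the force, the opening and the grip force at its end, in the units of the state.
- manip.sense(): the state, without advancing time (a new reading comes with each control period).
- manip.snapshot(name): name is "scene" or "top" or "wrist"; returns a dict with "pixels" (384x512x3 uint8, red, green, blue), "depth" (384x512 float32, m along the optical axis (not along the pixel's ray), 0 where there is no reading), "intrinsics" (3x3 intrinsics, pixels), "R" (3x3) and "t" (3): a world point X has camera coordinates R X + t. Camera axes: x right, y down, z forward; pixel columns grow to the right and rows downward; lengths in m; the calibration is good to about 2 mm. A picture is of the moment at which its call begins.
- manip.sign_off(): hands the job in; it is judged then, once.
The state is a dict: "t": time; "q": joint angles; "qd": joint speeds; "tau": joint torques, N m; "tcp_pos": TCP position; "tool_rot": TCP orientation; "force": force on the tool from outside, world axes, zero at the start; "ft_torque": the same for the moment, N m; "finger_gap": opening from 0.0 (shut) to 1.0 (fully open); "gripper_force": force on a finger pad.
Only numpy, scipy, OpenCV 4.12 (cv2) and the standard library are available. Lean on these libraries where they do the work, as an engineer would, in place of code of your own. Each camera call takes 0.05 s, during which the arm holds its last target. There are 200 camera calls.

## Task

Set the carrier with its amber connector into the test lane, nose first, and slide it in so that its own nose lifts the yellow gravity catch and the catch drops fully shut behind the nose; keep your fingers off the catch. Only then start the test: push the white roller of the limit switch gently over, in its working direction, until it clicks and the orange pin pops out, do not force it against its stop, and let it spring all the way back. Leave the carrier latched and everything else on the bench where it is.

Things in the scene. Friction and masses are not known exactly. Their poses are not given: they have to be found in the camera images.
- carrier: Loose carrier (sizes in mm), 0.25 to 0.4 kg, flat on the bench at the start. Origin: centre of its underside; x = forward (to the nose), z up. Grey base plate 160 (x) x 60 (y) x 8 thick; amber connector with black nut at x -16 to +14, 28 wide, top 36 above the underside; blue nose bar in front, black grip post at the rear.
- post (a point): Centre of the top of the carrier's black grip post (blue band): 48 behind the carrier's origin, 63 above its underside. The post is 32 (x) x 36 (y) and 55 tall; its sides are free, grip it across the carrier's y from above, high enough that fingers clear the lane's rails.
- nose (a point): Middle of the top of the blue nose bar, 73 ahead of the carrier's origin and 26 above its underside. The bar is 14 (x) x 50 (y).
- lane: Fixed test lane (sizes in mm). Origin: on the bench under the catch's hinge axis, mid-lane; x = direction in which carriers go in, z up. Aluminium floor plate, top 8 above the bench, x -180 to +75, 100 wide. Dark side rails, tops 22 above the bench, inner gap 66, from x -105 to +75; from x -105 back to -153 they flare to a gap of about 83. Blue hinge cheeks at y 43 to 51 either side, 68 high.
- entry (a point): Point on the lane's floor, 105 before the hinge line (lane x -105), mid-lane. A carrier set down with its origin here, nose towards lane +x, lies wholly before the catch.
- stop_face (a point): Middle of the front face of the blue end stop, lane x +60, 25 above the bench. A carrier fully home touches it with its front; its origin is then at lane x -20.
- catch_angle (a joint): Angle of the yellow gravity catch (rad): 0 = down at its rest stop, leaning 35 degrees forward; grows as it swings forward and up, about 0.35 while the nose passes beneath. It falls back by itself once the carrier's origin is past lane x of about -29.
- catch: The catch's yellow plate, 50 wide, 45 long, 4 thick. Origin: middle of the hinge axis, 60 above the bench, across the lane. At rest its tip is 26 ahead of the hinge and 23 above the bench. 60 g; nothing but the carrier should move it.
- switch: Fixed roller-lever limit switch (mm) on a base plate 80 x 70 x 8. Origin: underside, on the bench; z up; x = working direction, in which the roller must be pushed (it does not swing to -x). Black head 56 (x) x 36 (y -12 to +24), top 112 above the bench. The steel lever stands upright beside it at y -19 to -23, roller outboard.
- roller (a point): Centre of the white roller on the lever's end, diameter 20, 16 wide along the switch's y, free to turn, 50 above the pivot: at rest at x 0, y -38 in the switch's frame and 145 above the bench. It moves with the lever.
- lever: The lever with its roller. Origin: on the pivot axis (the switch's y axis direction), 95 above the bench. More than 20 N on it damages the switch.
- lever_angle (a joint): Lever angle (rad): 0 = upright, grows as the roller is pushed along the switch's +x. Light play (under 2 N) up to an angle unknown beforehand (0.05 to 0.45), where it meets the snap mechanism: the force rises to 3 to 5 N, falls off sharply with the click 0.15 to 0.2 further on, and about 0.3 on the solid stop is felt, 2 to 3 N more per mm. Springs back to 0 when let go.
- flag (a joint): Round orange indicator pin, diameter 18, in the middle of the black head's +y side (opposite the lever), on the pivot axis: 0 = flush, about 0.008 m = popped out along the switch's +y; past 0.0042 the switch has clicked. It goes flush again when the lever is let go. Not to be handled.
- conn_a: Bystander: loose amber connector 30 x 28 x 28, origin under its centre.
- conn_b: Bystander: another loose amber connector, the same.
- coil: Bystander: black contact block 30 x 26 x 31 with a yellow dot.
- tape: Bystander: blue tape ring, diameter 68, 20 high.
- driver: Bystander: screwdriver with blue handle, 170 long, lying.
- pliers: Bystander: pliers with yellow handles, 130 long, lying.
- cordless: Bystander: cordless screwdriver, black and red, standing on its battery (110 x 70), 141 high.
Not all that is in view belongs to the job. Leave any pink, red or turquoise look-alike of the switch alone.

How it is judged:
On the way, in this order (a step that is already met when the one before it is completed fails the run):
1. the carrier's nose lifts the catch (value of joint catch_angle above 0.2 rad and contact force between carrier and catch above 0.02 N).
2. the carrier is home and the catch has dropped behind its nose (x of carrier in the frame of lane between -0.0295 and -0.012 m and z of carrier in the frame of lane below 0.012 m and angle between the x axis of carrier and the x axis of lane, either way round below 0.12 rad and value of joint catch_angle below 0.06 rad), for 0.2 s.
3. the limit switch has clicked (value of joint flag above 0.0042 m), for 0.05 s.
At the end, for the whole second after the job is handed in: The carrier lies flat and at rest in the lane, straight within 0.12 rad, its origin between 12 and 29.5 mm before the hinge line (fully home it is 20 mm), the catch down within 0.06 rad of rest behind its nose; the lever is back within 0.05 rad of upright and the pin within 1.5 mm of flush (all of step 2 and value of joint flag below 0.0015 m and value of joint lever_angle below 0.05 rad and linear speed of carrier below 0.01 m/s); the robot touches nothing.
It fails at once if the lever is forced: more than 20 N on it (contact force between lever and the fingers above 20 N or contact force between lever and the arm above 20 N).
It fails at once if the switch clicks before the carrier is home in the lane (value of joint flag above 0.0042 m and (x of carrier in the frame of lane below -0.035 m or z of carrier in the frame of lane above 0.03 m)).
It fails at once if the fingers move the catch (over 1 N on it) (contact force between the fingers and catch above 1 N).
It fails at once if a bystander is shifted more than 30 mm (distance of any of conn_a, conn_b, coil, tape, driver, pliers, cordless from where it was at the start of the episode above 0.03 m).
It also fails if it takes over 59 s, if anything falls off the work surface, if the arm or the gripper's body presses on something with over 40 N, if the wrist force passes 120 N, or if a joint passes its speed limit or range.

## Working session

There is one attempt and no reset: what is moved stays moved. The work goes in short steps, Python scripts to look and compute and a tool call to move; the robot and the scene stay as the last step left them, time stands still between calls to the robot, and variables do not carry over. Pictures are saved under pics/ and viewed, at most 10 in all, crops included, and the job is handed in when it is done.

Besides the shell and the picture viewer there is one more tool, called as a command line: name --argument value ..., lists and objects as JSON in quotes. apply_moves: Moves the arm, as the interface text tells. Shifts and turns lie within -1 to 1; 1 stands for 800 mm of shift or 180 degrees of turn. Its arguments: {"type":"object","properties":{"claw":{"type":"array","items":{"type":"number"}},"travel":{"type":"array","items":{"type":"array","items":{"type":"number"}}},"turn":{"type":"array","items":{"type":"array","items":{"type":"number"}}},"newtons":{"type":"number"}},"required":["claw","travel","turn"]}

```bash
mkdir -p pics
cat > h.py <<'E'
import numpy as np, cv2
from station import manip
def snap(n,save=None):
    s=manip.snapshot(n)
    if save: cv2.imwrite('pics/'+save,cv2.cvtColor(s['pixels'],cv2.COLOR_RGB2BGR))
    return s
def world(s,u,v,z):
    d=s['R'].T@np.linalg.inv(s['intrinsics'])@np.array([u,v,1.]); c=-s['R'].T@s['t']
    return c+d*(z-c[2])/d[2]
def pts(s):
    v,u=np.mgrid[:384,:512]; d=s['depth']
    p=np.stack([u,v,np.ones_like(u)],-1)@np.linalg.inv(s['intrinsics']).T*d[...,None]
    return (p-s['t'])@s['R']
def proj(s,X):
    p=s['intrinsics']@(s['R']@np.array(X)+s['t']); return p[:2]/p[2]
E
python3 - <<'E'
from h import *
a=snap('scene','s0.png');b=snap('top','t0.png')
np.savez('first.npz',**{k+'_'+n:v for n,s in(('scene',a),('top',b)) for k,v in s.items()})
for s in(a,b): print(s['intrinsics'].round(1).tolist(),(-s['R'].T@s['t']).round(3), s['R'].round(2).tolist())
print({k:np.round(v,3) for k,v in manip.sense().items()})
E
```

```text
[[360.4, 0.0, 258.0], [0.0, 360.4, 190.3], [0.0, 0.0, 1.0]] [1.287 0.054 1.115] [[-0.18, 0.98, -0.02], [0.79, 0.13, -0.6], [-0.59, -0.12, -0.8]]
[[385.9, 0.0, 261.0], [0.0, 385.9, 189.5], [0.0, 0.0, 1.0]] [ 0.459 -0.073  1.514] [[0.01, -1.0, 0.0], [-1.0, -0.01, -0.04], [0.04, -0.0, -1.0]]
{'t': np.float64(0.1), 'q': array([-1.501,  0.528,  1.434, -0.   ,  1.181, -0.179]), 'qd': array([ 0.001, -0.001, -0.004,  0.   ,  0.002, -0.   ]), 'tau': array([-0.0000e+00, -4.4330e+01, -1.7859e+01, -0.0000e+00,  4.0000e-03,
       -0.0000e+00]), 'tcp_pos': array([ 0.154, -0.605,  0.23 ]), 'tool_rot': array([ 0.992,  0.124,  0.   , -0.001]), 'force': array([ 0.05 , -0.183,  0.688]), 'ft_torque': array([0.017, 0.013, 0.038]), 'gripper_force': np.float64(0.0), 'finger_gap': np.float64(0.996)}
```

View pics/s0.png

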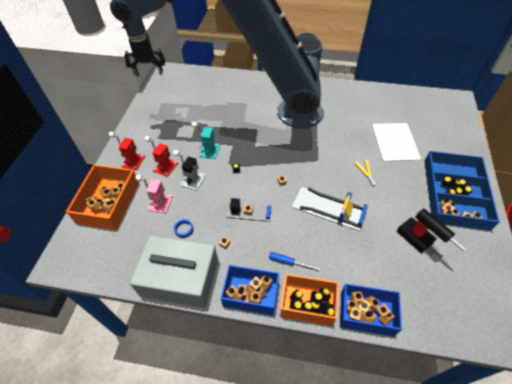

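View pics/t0.png

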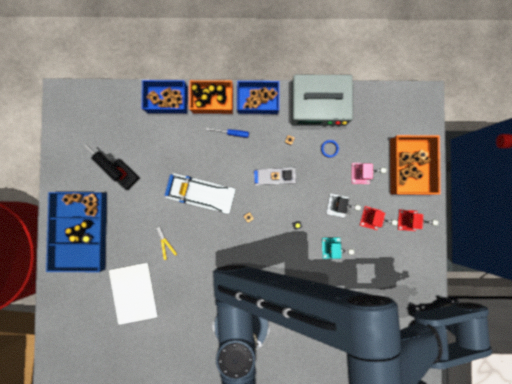

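The top view (t0) shows the carrier at (274,176) with its nose to the left, the lane at (200,192) with the catch at (182,190), and the black switch at (340,204).
Possible mix-ups for the switch are red (372,217), red (410,219), pink (363,173) and turquoise (333,247). I choose the black one at (340,204). For the carrier, the loose connectors at (290,140) and (249,217) and the coil at (297,225) are bystanders. I'll check the choice with a close crop.

Run:
```python
from h import *
a=cv2.imread('pics/s0.png');b=cv2.imread('pics/t0.png')
c1=cv2.resize(b[155:225,150:365],None,fx=3.7,fy=3.7,interpolation=cv2.INTER_CUBIC)
c2=cv2.resize(a[125:235,160:375],None,fx=3,fy=3,interpolation=cv2.INTER_CUBIC)
c1=c1[:,:795];W=max(c1.shape[1],c2.shape[1])
p=lambda c:np.pad(c,((0,0),(0,W-c.shape[1]),(0,0)))
cv2.imwrite('pics/crop.png',np.vstack([p(c1),p(c2)])); print(c1.shape,c2.shape)
f=np.load('first.npz');s={k:f[k+'_top'] for k in('pixels','depth','intrinsics','R','t')}
P=pts(s);hsv=cv2.cvtColor(s['pixels'],cv2.COLOR_RGB2HSV)
# lane, carrier, switch blobs by height above bench
for n,(u0,u1,v0,v1) in dict(car=(248,300,162,190),lane=(160,240,168,218),sw=(322,353,190,220)).items():
    q=P[v0:v1,u0:u1];h=hsv[v0:v1,u0:u1]
    print(n,'bench z',np.median(q[...,2]).round(4))
    masks=dict(blue=(h[...,0]>100)&(h[...,0]<125)&(h[...,1]>130)&(h[...,2]>60),yel=(h[...,0]>18)&(h[...,0]<32)&(h[...,1]>150),amber=(h[...,0]>8)&(h[...,0]<20)&(h[...,1]>120),black=(h[...,2]<50),white=(h[...,2]>200)&(h[...,1]<40))
    for m,k in masks.items():
        l,lab,st,cen=cv2.connectedComponentsWithStats(k.astype(np.uint8))
        for i in range(1,l):
            if st[i,4]>4:
                r=q[lab==i];print(' ',m,st[i,4],(cen[i]+[u0,v0]).round(1),'mean',r.mean(0).round(4),'zmax',r[:,2].max().round(3))
```

```text
(259, 795, 3) (330, 645, 3)
car bench z 0.0029
  blue 31 [255.7 176.7] mean [ 0.5738 -0.0535  0.0245] zmax 0.031
  white 202 [267.5 176.6] mean [ 0.5755 -0.0989  0.0148] zmax 1.514
  white 5 [293.8 175.4] mean [ 0.5813 -0.2021  0.0084] zmax 0.012
lane bench z 0.0024
  blue 72 [169.  184.7] mean [0.54   0.2782 0.0391] zmax 0.048
  blue 5 [188.2 177. ] mean [0.5683 0.2009 0.0609] zmax 0.069
  yel 62 [183.3 188.4] mean [0.5251 0.2191 0.0582] zmax 0.072
  white 13 [179. 175.] mean [0.58   0.2472 0.0069] zmax 0.011
  white 132 [176.3 186.7] mean [0.534  0.2568 0.0086] zmax 0.037
  white 44 [206.3 182. ] mean [0.5534 0.1403 0.0052] zmax 0.012
  white 851 [211.7 195.9] mean [0.499  0.1177 0.0126] zmax 1.514
  white 20 [172.6 198.4] mean [0.4884 0.2704 0.0075] zmax 0.012
  white 50 [200.6 205.6] mean [0.461  0.1564 0.0371] zmax 1.514
sw bench z 0.0036
  black 10 [337.9 199.7] mean [ 0.4857 -0.3555  0.1034] zmax 0.115
  black 14 [335.7 207.2] mean [ 0.4582 -0.3494  0.0934] zmax 0.112
  white 12 [333.2 194.6] mean [ 0.5073 -0.3559  0.0092] zmax 0.017
  white 91 [333.1 210.1] mean [ 0.4468 -0.3559  0.0082] zmax 0.018
```

View pics/crop.png

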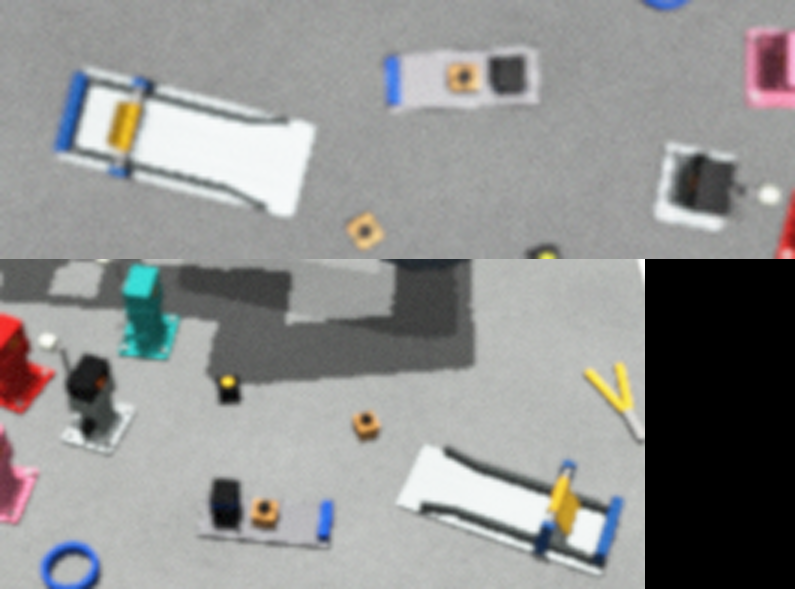

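The crop confirms the choice. In the upper half the carrier has its blue nose at (394,80), amber connector at (463,77) and black post at (507,76). The black switch has its roller at (768,195) and orange pin on the left, so its y axis is about world +y and its working direction about +x. The lane entry is on the right and the catch at (125,125).

```bash
cat >> h.py <<'E'
from scipy.spatial.transform import Rotation as Ro
def goal(x,y,z,yaw,st=None):
    st=st or manip.sense(); R=Ro.from_quat(st['tool_rot'])
    T=Ro.from_euler('z',yaw,degrees=True)*Ro.from_euler('x',180,degrees=True)
    d=R.inv().apply(np.array([x,y,z])-st['tcp_pos'])/.8; r=(R.inv()*T).as_rotvec()/np.pi
    print('t',round(float(st['t']),2),'travel',d.round(4).tolist(),'turn',r.round(4).tolist(),'tcp',st['tcp_pos'].round(4),'F',st['force'].round(2),'gap',round(float(st['finger_gap']),3))
E
python3 - <<'E'
from h import *
f=np.load('first.npz');s={k:f[k+'_top'] for k in('pixels','depth','intrinsics','R','t')}
c=lambda u,v,z:world(s,150+(u+.5)/3.7-.5,155+(v+.5)/3.7-.5,z).round(4)
n=c(394,80,.026);p=c(507,74,.063);print('nose',n,'post',p,'sep',np.hypot(*(n-p)[:2]))
d=(n-p)[:2];print('yaw',np.degrees(np.arctan2(d[1],d[0])))
k1,k2=c(143,84,.068),c(118,170,.068);print('cheeks',k1,k2,np.hypot(*(k1-k2)[:2]))
r1,r2=c(315,122,.008),c(293,216,.008);print('rear',r1,r2,np.hypot(*(r1-r2)[:2]))
h=(k1+k2)/2;r=(r1+r2)/2;d=(h-r)[:2];print('hinge',h,'rearmid',r,np.hypot(*d),'lane yaw',np.degrees(np.arctan2(d[1],d[0])))
print('roller',c(768,195,.155))
goal(.575,-.13,.33,90)
E
```

```text
nose [ 0.5756 -0.055   0.026 ] post [ 0.5796 -0.1705  0.063 ] sep 0.11556924331326222
yaw 91.9834766945093
cheeks [0.5665 0.1992 0.068 ] [0.4791 0.2232 0.068 ] 0.09063531320627737
rear [0.532  0.0283 0.008 ] [0.4327 0.0505 0.008 ] 0.10175131448782375
hinge [0.5228 0.2112 0.068 ] rearmid [0.48235 0.0394  0.008  ] 0.17649771244976523 lane yaw 76.75111546613977
roller [ 0.4583 -0.413   0.155 ]
t 0.1 travel [0.6565, -0.4462, -0.1234] turn [-0.0005, -0.0005, -0.4208] tcp [ 0.1539 -0.6051  0.2304] F [ 0.05 -0.18  0.69] gap 0.996
```

apply_moves --claw '[1, 1, 1, 1, 1]' --travel '[[0.05, -0.03, -0.09], [0.66, -0.45, -0.12], [0.66, -0.45, -0.12], [0.66, -0.45, -0.12], [0.66, -0.45, -0.12]]' --turn '[[0, 0, 0], [0, 0, -0.42], [0, 0, -0.42], [0, 0, -0.42], [0, 0, -0.42]]'

```text
t: 0.52
tcp_pos: [0.2801, -0.4634, 0.2825]
tool_rot: [0.93, 0.368, 0.0, -0.0]
force: [0.2, -0.5, -0.1]
finger_gap: 0.998
gripper_force: 0.0
```

```bash
python3 -c "
from h import *
goal(.575,-.13,.33,91)"
```

```text
t 0.52 travel [0.554, -0.0515, -0.059] turn [-0.0001, -0.0003, -0.2656] tcp [ 0.2801 -0.4634  0.2825] F [ 0.2  -0.54 -0.09] gap 0.998
```

apply_moves --claw '[1, 1, 1, 1, 1]' --travel '[[0.555, -0.05, -0.06], [0.555, -0.05, -0.06], [0.555, -0.05, -0.06], [0.555, -0.05, -0.06], [0.555, -0.05, -0.06]]' --turn '[[0, 0, -0.265], [0, 0, -0.265], [0, 0, -0.265], [0, 0, -0.265], [0, 0, -0.265]]'

```text
t: 0.93
tcp_pos: [0.4187, -0.3091, 0.305]
tool_rot: [0.771, 0.636, 0.0, -0.0]
force: [0.7, -1.5, -0.1]
finger_gap: 0.999
gripper_force: 0.0
```

```bash
python3 -c "
from h import *
goal(.575,-.13,.33,91)"
```

```text
t 0.93 travel [0.2569, 0.1493, -0.0313] turn [-0.0001, -0.0002, -0.0664] tcp [ 0.4187 -0.3091  0.305 ] F [ 0.66 -1.54 -0.13] gap 0.999
```

apply_moves --claw '[1, 1, 1, 1, 1]' --travel '[[0.25, 0.145, -0.03], [0.25, 0.145, -0.03], [0.25, 0.145, -0.03], [0.25, 0.145, -0.03], [0.25, 0.145, -0.03]]' --turn '[[0, 0, -0.065], [0, 0, -0.065], [0, 0, -0.065], [0, 0, -0.065], [0, 0, -0.065]]'

```text
t: 1.35
tcp_pos: [0.5557, -0.1536, 0.3264]
tool_rot: [0.704, 0.71, -0.0, -0.0]
force: [1.0, -0.9, 0.0]
finger_gap: 1.002
gripper_force: 0.0
```

apply_moves --claw '[1, 1]' --travel '[[0, 0, 0], [0, 0, 0]]' --turn '[[0, 0, 0], [0, 0, 0]]'

```text
t: 1.52
tcp_pos: [0.5557, -0.1536, 0.3261]
tool_rot: [0.703, 0.711, -0.0, -0.0]
force: [0.2, 0.3, 0.0]
finger_gap: 1.002
gripper_force: 0.0
```

Run:
```python
from h import *
w=snap('wrist','w1.png'); np.savez('w1.npz',**w)
print(w['intrinsics'].round(1).tolist(),(-w['R'].T@w['t']).round(3),w['R'].round(2).tolist())
goal(.5787,-.17,.2,92)
```

```text
[[281.7, 0.0, 255.2], [0.0, 281.7, 195.5], [0.0, 0.0, 1.0]] [ 0.556 -0.07   0.468] [[1.0, 0.01, -0.0], [0.01, -0.95, 0.32], [0.0, -0.32, -0.95]]
t 1.57 travel [-0.0192, 0.03, 0.1573] turn [-0.0005, 0.0, -0.0081] tcp [ 0.5548 -0.1548  0.3259] F [-0.16 -0.33  0.32] gap 1.0
```

View pics/w1.png

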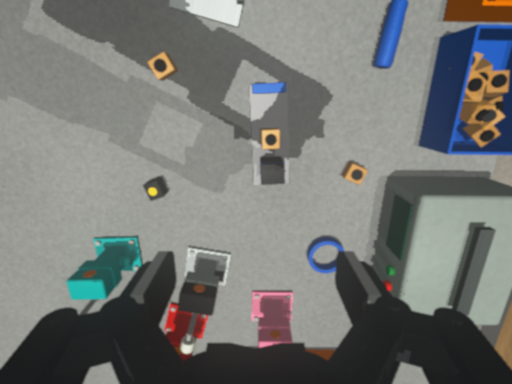

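Run:
```python
from h import *
w=dict(np.load('w1.npz'));P=pts(w);h=cv2.cvtColor(w['pixels'],cv2.COLOR_RGB2HSV)
U=np.mgrid[:384,:512][1];V=np.mgrid[:384,:512][0]
box=lambda u0,u1,v0,v1:(U>=u0)&(U<u1)&(V>=v0)&(V<v1)
def show(n,m,z):
    r=P[m];c=np.array([U[m].mean(),V[m].mean()]);print(n,m.sum(),c.round(1),'depth mean',r.mean(0).round(4),'std',r.std(0).round(3),'ray',world(w,*c,z).round(4));return world(w,*c,z)
blue=(h[...,0]>100)&(h[...,0]<125)&(h[...,1]>130)&(h[...,2]>90)&box(245,292,78,100)
n=show('nose',blue,.026)
m=box(254,292,145,195)&(P[...,2]>.055)&(P[...,2]<.075);p=show('post',m,.063)
x=P[m];print(x.min(0).round(3),x.max(0).round(3), U[m].min(),U[m].max(),V[m].min(),V[m].max())
am=(h[...,0]>8)&(h[...,0]<22)&(h[...,1]>110)&box(258,285,125,152);show('amber',am,.036)
d=(n-p)[:2];print('yaw',np.degrees(np.arctan2(d[1],d[0])),np.hypot(*d))
bar=P[blue];r=cv2.minAreaRect(np.argwhere(blue)[:,::-1].astype(np.float32));print(r)
for c in cv2.boxPoints(r):print(world(w,*c,.026).round(4))
for v in (105,115,125): 
    row=h[v,235:305];print(v,row[:,2].tolist())
```

```text
nose 277 [268.4  87.6] depth mean [ 0.5744 -0.0542  0.027 ] std [0.013 0.004 0.027] ray [ 0.5745 -0.0542  0.026 ]
post 529 [272.4 172.9] depth mean [ 0.5822 -0.1736  0.062 ] std [0.01  0.01  0.001] ray [ 0.5821 -0.1733  0.063 ]
[ 0.564 -0.192  0.055] [ 0.6   -0.158  0.064] 260 284 162 184
amber 244 [270.8 138.3] depth mean [ 0.5797 -0.1266  0.0346] std [0.009 0.011 0.04 ] ray [ 0.5796 -0.1263  0.036 ]
yaw 93.65914580773418 0.11933911430592287
((268.5309143066406, 87.68041229248047), (8.672863006591797, 31.331287384033203), 87.39744567871094)
[ 0.5514 -0.0497  0.026 ]
[ 0.5971 -0.0472  0.026 ]
[ 0.5982 -0.059   0.026 ]
[ 0.5521 -0.0616  0.026 ]
105 [160, 160, 159, 157, 155, 156, 158, 160, 161, 162, 162, 160, 159, 158, 157, 168, 187, 196, 197, 197, 196, 196, 197, 197, 196, 196, 196, 195, 194, 195, 195, 195, 194, 192, 187, 177, 162, 137, 115, 108, 107, 107, 107, 108, 108, 108, 108, 108, 108, 107, 108, 107, 104, 100, 98, 98, 97, 98, 99, 99, 100, 100, 102, 101, 102, 102, 102, 102, 101, 100]
115 [100, 100, 100, 100, 100, 101, 104, 111, 119, 124, 134, 148, 157, 158, 154, 166, 190, 198, 196, 196, 196, 196, 195, 195, 195, 194, 190, 173, 142, 115, 107, 107, 107, 107, 107, 107, 107, 106, 106, 106, 106, 107, 106, 107, 106, 106, 107, 107, 107, 107, 106, 106, 104, 100, 99, 100, 100, 100, 99, 100, 99, 99, 98, 99, 98, 99, 99, 99, 98, 98]
125 [85, 87, 88, 91, 95, 98, 100, 100, 102, 101, 101, 100, 100, 101, 101, 99, 99, 104, 106, 106, 106, 107, 106, 106, 107, 107, 107, 106, 106, 106, 106, 106, 106, 106, 106, 106, 105, 106, 106, 107, 105, 106, 106, 106, 106, 106, 106, 107, 106, 106, 107, 105, 104, 101, 98, 98, 97, 97, 97, 99, 99, 99, 99, 100, 99, 99, 99, 101, 100, 100]
```

The wrist view shows the nose at (268,88), the post top at (272,173) and the switch at (200,285). The post comes out at (0.582,-0.1735,0.063), consistent with both views, with yaw about 93.5°. Next I go above it and down.

```bash
python3 -c "
from h import *
goal(.582,-.1735,.026,93.5)"
```

```text
t 1.57 travel [-0.0236, 0.0344, 0.3748] turn [-0.0005, -0.0, -0.0164] tcp [ 0.5548 -0.1548  0.3259] F [-0.16 -0.33  0.32] gap 1.0
```

apply_moves --claw '[1, 1, 1, 1, 1]' --travel '[[-0.0236, 0.0344, 0.03], [-0.0236, 0.0344, 0.08], [-0.0236, 0.0344, 0.13], [-0.0236, 0.0344, 0.18], [-0.0236, 0.0344, 0.23]]' --turn '[[0, 0, -0.0164], [0, 0, -0.0164], [0, 0, -0.0164], [0, 0, -0.0164], [0, 0, -0.0164]]' --newtons 50

```text
t: 1.98
tcp_pos: [0.581, -0.1762, 0.1408]
tool_rot: [0.687, 0.727, -0.0, -0.0]
force: [0.3, -1.1, 0.1]
finger_gap: 1.0
gripper_force: 0.0
```

apply_moves --claw '[1, 1]' --travel '[[0, 0, 0], [0, 0, 0]]' --turn '[[0, 0, 0], [0, 0, 0]]'

```text
t: 2.15
tcp_pos: [0.58, -0.175, 0.1404]
tool_rot: [0.687, 0.727, -0.001, -0.003]
force: [0.5, -0.4, 1.4]
finger_gap: 1.003
gripper_force: 0.0
```

Run:
```python
from h import *
w=snap('wrist');P=pts(w);st=manip.sense()
U=np.mgrid[:384,:512][1];V=np.mgrid[:384,:512][0]
near=(abs(P[...,0]-.58)<.045)&(abs(P[...,1]+.1735)<.045)
m=near&(P[...,2]>.057)&(P[...,2]<.069)
print(m.sum(),P[m].mean(0),np.percentile(P[m],[1,99],axis=0).round(4).tolist(),'expected px',proj(w,[.582,-.1735,.063]))
h=cv2.cvtColor(w['pixels'],cv2.COLOR_RGB2HSV)
b=(h[...,0]>100)&(h[...,0]<125)&(h[...,1]>130)&(h[...,2]>60)&(abs(P[...,0]-.575)<.05)&(abs(P[...,1]+.055)<.03)
c=[U[b].mean(),V[b].mean()];print(b.sum(),c,world(w,*c,.026))
goal(.582,-.1735,.026,93.5)
```

```text
1565 [ 0.58230233 -0.17351747  0.06206789] [[0.5645, -0.1901, 0.0576], [0.5998, -0.1587, 0.0637]] expected px [257.09856765 203.38577968]
966 [np.float64(257.30124223602485), np.float64(51.72360248447205)] [ 0.57514541 -0.05483327  0.026     ]
t 2.2 travel [0.0029, -0.0001, 0.1463] turn [-0.0001, 0.0, -0.0014] tcp [ 0.5823 -0.1758  0.1431] F [0.42 0.18 1.11] gap 1.004
```

apply_moves --claw '[1, 1, 1, 1, 1]' --travel '[[0.003, 0, 0.05], [0.003, 0, 0.1], [0.003, 0, 0.135], [0.003, 0, 0.145], [0.003, 0, 0.145]]' --turn '[[0, 0, 0], [0, 0, 0], [0, 0, 0], [0, 0, 0], [0, 0, 0]]'

```text
t: 2.62
tcp_pos: [0.5829, -0.1727, 0.0273]
tool_rot: [0.686, 0.727, 0.0, 0.0]
force: [0.9, -0.8, 0.2]
finger_gap: 0.997
gripper_force: 0.0
```

apply_moves --claw '[-1, -1, -1, -1, -1]' --travel '[[0, 0, 0], [0, 0, 0], [0, 0, 0], [0, 0, 0], [0, 0, 0]]' --turn '[[0, 0, 0], [0, 0, 0], [0, 0, 0], [0, 0, 0], [0, 0, 0]]'

```text
t: 3.03
tcp_pos: [0.5836, -0.1725, 0.0287]
tool_rot: [0.686, 0.728, 0.0, 0.002]
force: [-1.3, 0.0, 6.9]
finger_gap: 0.414
gripper_force: 51.8
```

apply_moves --claw '[-1, -1, -1, -1]' --travel '[[0, 0, 0], [0, 0, 0], [0, 0, 0], [0, 0, 0]]' --turn '[[0, 0, 0], [0, 0, 0], [0, 0, 0], [0, 0, 0]]'

```text
t: 3.37
tcp_pos: [0.5836, -0.1725, 0.0287]
tool_rot: [0.686, 0.728, 0.0, 0.002]
force: [-0.4, -1.3, 6.7]
finger_gap: 0.411
gripper_force: 51.8
```

Run:
```python
from h import *
goal(.582,-.1735,.026,93.5)
w=snap('wrist','w2.png');np.savez('w2.npz',**w)
```

```text
t 3.37 travel [-0.0011, -0.002, 0.0034] turn [0.0009, 0.0006, -0.0006] tcp [ 0.5836 -0.1725  0.0287] F [-0.45 -1.29  6.74] gap 0.411
```

Gripped. I lift, then move beside the lane so the wrist camera sees it past the carrier.

apply_moves --claw '[-1, -1, -1, -1, -1]' --travel '[[0, 0, -0.04], [0, 0, -0.09], [0, 0, -0.14], [0, 0, -0.19], [0, 0, -0.24]]' --turn '[[0, 0, 0], [0, 0, 0], [0, 0, 0], [0, 0, 0], [0, 0, 0]]'

```text
t: 3.83
tcp_pos: [0.5817, -0.1715, 0.2204]
tool_rot: [0.686, 0.728, -0.0, -0.0]
force: [0.3, -0.6, -2.7]
finger_gap: 0.413
gripper_force: 51.2
```

Run:
```python
from h import *
goal(.62,.07,.23,77)
```

```text
t 3.83 travel [0.2986, 0.0655, -0.0119] turn [-0.0002, -0.0, 0.091] tcp [ 0.5817 -0.1715  0.2204] F [ 0.33 -0.63 -2.75] gap 0.413
```

apply_moves --claw '[-1, -1, -1, -1, -1]' --travel '[[0.05, 0.011, -0.01], [0.1, 0.022, -0.01], [0.15, 0.033, -0.01], [0.2, 0.044, -0.01], [0.25, 0.055, -0.01]]' --turn '[[0, 0, 0.02], [0, 0, 0.04], [0, 0, 0.06], [0, 0, 0.08], [0, 0, 0.091]]'

```text
t: 4.25
tcp_pos: [0.614, 0.0321, 0.2269]
tool_rot: [0.784, 0.621, -0.0, -0.0]
force: [1.0, 0.2, -1.9]
finger_gap: 0.41
gripper_force: 51.3
```

apply_moves --claw '[-1, -1, -1, -1]' --travel '[[0.04, 0.01, 0], [0.06, 0.01, 0], [0.06, 0.01, 0], [0.06, 0.01, 0]]' --turn '[[0, 0, 0], [0, 0, 0], [0, 0, 0], [0, 0, 0]]'

```text
t: 4.58
tcp_pos: [0.6325, 0.0764, 0.2263]
tool_rot: [0.782, 0.623, -0.001, -0.0]
force: [0.1, 0.1, -2.2]
finger_gap: 0.419
gripper_force: 51.2
```

Run:
```python
from h import *
w=snap('wrist','w3.png');np.savez('w3.npz',**w)
goal(.62,.07,.23,77)
print('hinge px',proj(w,[.5228,.2112,.06]),proj(w,[.4822,.0394,.008]))
```

```text
t 4.63 travel [-0.0099, -0.0137, -0.0046] turn [-0.0004, 0.0003, 0.0002] tcp [0.6325 0.0753 0.2263] F [-0.32 -0.64 -1.77] gap 0.414
hinge px [118.6339994   74.15350204] [154.9425144  215.44935695]
```

View pics/w3.png

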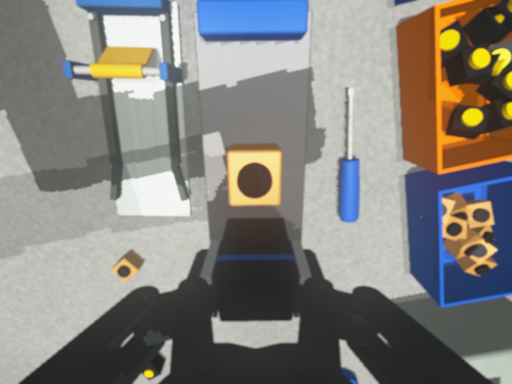

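The wrist view shows the lane on the left: cheeks at (68,69) and (174,72), rear floor edge from (117,215) to (190,215). The held carrier is at centre, with its nose bar at (252,20) and post at (256,240).

Run:
```python
from h import *
w=dict(np.load('w3.npz'));P=pts(w);h=cv2.cvtColor(w['pixels'],cv2.COLOR_RGB2HSV)
V,U=np.mgrid[:384,:512];box=lambda u0,u1,v0,v1:(U>=u0)&(U<u1)&(V>=v0)&(V<v1)
Z=P[...,2]
blue=(h[...,0]>100)&(h[...,0]<125)&(h[...,1]>130)&(h[...,2]>60)
K=[]
for b in (box(55,92,55,85),box(155,186,58,88)):
    m=blue&b&(Z>.062)&(Z<.074);K.append(P[m].mean(0));print('cheek',m.sum(),K[-1].round(4),P[m].std(0).round(4))
print('sep',np.hypot(*(K[0]-K[1])[:2]),'mid',(K[0]+K[1])[:2]/2)
L=[]
for n,b in(('L',box(90,125,85,170)),('R',box(160,192,90,170))):
    m=b&(Z>.018)&(Z<.026);q=P[m][:,:2];vx,vy,x,y=cv2.fitLine(q.astype(np.float32),cv2.DIST_HUBER,0,.01,.01).ravel()
    if vy<0:vx,vy=-vx,-vy
    L.append((np.array([x,y]),np.array([vx,vy])));print(n,m.sum(),'yaw',np.degrees(np.arctan2(vy,vx)),q.mean(0).round(4),'resid',np.std((q-[x,y])@[-vy,vx]).round(4),Z[m].mean())
d=(L[0][1]+L[1][1])/2;d/=np.linalg.norm(d);nrm=np.array([-d[1],d[0]])
print('rail offs',[float(l[0]@nrm) for l in L],'mid',np.mean([l[0]@nrm for l in L]),'hinge offs',((K[0]+K[1])[:2]/2)@nrm,'yaw',np.degrees(np.arctan2(d[1],d[0])))
for c in((117,215.5),(190.5,215)):print('rear',world(w,*c,.008).round(4), world(w,*c,.008)[:2]@nrm, (world(w,*c,.008)[:2]-((K[0]+K[1])[:2]/2))@d)
# held carrier
m=blue&box(190,315,0,45)&(Z>.19);q=P[m];print('nose',q.mean(0),np.percentile(q,[2,98],axis=0).round(4).tolist())
top=q[q[:,2]>q[:,2].max()-.006]
r=cv2.minAreaRect((top[:,:2]*1000).astype(np.float32));print('nose rect mm',r)
m=box(210,300,215,330)&(Z>.24)&(Z<.275);print('post',P[m].mean(0),np.percentile(P[m],[1,99],axis=0).round(4).tolist())
pl=[]
for v in range(60,140,10):
    z=Z[v];u=np.where((abs(z-.205)<.008)&(np.arange(512)>180)&(np.arange(512)<330))[0];pl.append((P[v,u[0],:2]+P[v,u[-1],:2])/2);
pl=np.array(pl);vx,vy,x,y=cv2.fitLine(pl.astype(np.float32),cv2.DIST_HUBER,0,.01,.01).ravel();print('plate mid',pl.round(4).tolist(),'yaw',np.degrees(np.arctan2(abs(vy),vx*np.sign(vy))))
st=manip.sense();R=Ro.from_quat(st['tool_rot']);x=R.apply([1,0,0]);print('tool yaw',np.degrees(np.arctan2(x[1],x[0])),st['tcp_pos'])
```

```text
cheek 111 [0.4787 0.2257 0.0676] [0.0021 0.0041 0.0007]
cheek 71 [0.57   0.2029 0.0674] [0.0016 0.0037 0.0009]
sep 0.09414304385063688 mid [0.5243248  0.21429975]
L 785 yaw 76.136024 [0.4737 0.166 ] resid 0.0031 0.021298723551335937
R 696 yaw 76.06703 [0.5466 0.1458] resid 0.003 0.021295060054288276
rail offs [-0.42000705003738403, -0.4955987334251404] mid -0.4578029 hinge offs -0.45749885529761264 yaw 76.10153
rear [0.4308 0.051  0.008 ] -0.4059466969190852 -0.18099572775826275
rear [0.5305 0.0291 0.008 ] -0.5079793466029111 -0.17826510454430736
nose [0.65875218 0.1912962  0.22268142] [[0.6359, 0.1819, 0.2153], [0.6815, 0.2012, 0.2244]]
nose rect mm ((652.5365600585938, 157.629638671875), (0.0, 0.0), 0.0)
post [0.63418563 0.07922238 0.25752685] [[0.6142, 0.0583, 0.2408], [0.6553, 0.0928, 0.2654]]
plate mid [[0.6553, 0.1767], [0.6546, 0.172], [0.653, 0.1673], [0.6523, 0.1623], [0.6512, 0.1572], [0.6504, 0.152], [0.6491, 0.1468], [0.6478, 0.1414]] yaw 78.11382
tool yaw 77.04481046312138 [0.63246413 0.07528656 0.22626941]
```

Lane: hinge (0.5243,0.2143), yaw 76.1°. The cheek separation (94 mm), the rails (75.6 mm between centres) and the rear edge (-180 mm) all agree with the given sizes. The carrier is aligned with the tool, its origin about 47 mm ahead of the TCP.

```bash
cat >> h.py <<'E'
H=np.array([.5243,.2143]);YAW=76.1;D=np.array([np.cos(np.radians(YAW)),np.sin(np.radians(YAW))]);N=np.array([-D[1],D[0]])
def lane(xo,z,off=0.,yaw=YAW,lead=.0467):   # carrier origin lane x, underside height
    p=H+D*(xo-lead)+N*off; goal(p[0],p[1],z+.0287,yaw)
E
python3 - <<'E'
from h import *
w=dict(np.load('w3.npz'));p=world(w,127,265,.025);print('conn_b',p,(p[:2]-H)@D,(p[:2]-H)@N)
lane(-.12,.19);lane(-.12,.08)
E
```

```text
conn_b [ 0.42646909 -0.01812835  0.025     ] -0.24912375966659628 0.03913027054769663
t 4.63 travel [-0.0693, -0.1741, 0.0097] turn [-0.0004, 0.0003, 0.0052] tcp [0.6325 0.0753 0.2263] F [-0.32 -0.64 -1.77] gap 0.414
t 4.63 travel [-0.0692, -0.174, 0.1472] turn [-0.0004, 0.0003, 0.0052] tcp [0.6325 0.0753 0.2263] F [-0.32 -0.64 -1.77] gap 0.414
```

apply_moves --claw '[-1, -1, -1, -1, -1]' --travel '[[-0.018, -0.045, 0], [-0.035, -0.09, 0.01], [-0.053, -0.135, 0.05], [-0.069, -0.174, 0.1], [-0.069, -0.174, 0.145]]' --turn '[[0, 0, 0.005], [0, 0, 0.005], [0, 0, 0.005], [0, 0, 0.005], [0, 0, 0.005]]'

```text
t: 5.05
tcp_pos: [0.4836, 0.0519, 0.1217]
tool_rot: [0.788, 0.616, -0.0, 0.0]
force: [0.2, -0.1, -4.2]
finger_gap: 0.416
gripper_force: 51.7
```

apply_moves --claw '[-1, -1]' --travel '[[0, 0, 0], [0, 0, 0]]' --turn '[[0, 0, 0], [0, 0, 0]]'

```text
t: 5.22
tcp_pos: [0.4864, 0.0522, 0.1196]
tool_rot: [0.788, 0.615, -0.002, -0.002]
force: [0.4, -0.6, -1.5]
finger_gap: 0.416
gripper_force: 52.0
```

Run:
```python
from h import *
w=snap('wrist','w4.png');np.savez('w4.npz',**w)
P=pts(w);Z=P[...,2]
q=P[...,:2]-H;a=q@D;b=q@N
for x0 in np.arange(-.10,.02,.01):
    s=(abs(a-x0)<.005)&(w['depth']>0)
    rl=b[s&(Z>.018)&(Z<.026)&(b>.03)&(b<.06)];rr=b[s&(Z>.018)&(Z<.026)&(b<-.03)&(b>-.06)]
    c=b[s&(Z>.07)&(Z<.12)&(abs(b)<.04)]
    f=lambda k:None if len(k)<5 else np.percentile(k,[2,98]).round(4).tolist()
    print(round(x0,3),'rails',f(rl),f(rr),'carrier',f(c))
lane(-.12,.08)
```

```text
-0.1 rails [0.0421, 0.0432] None carrier [-0.0312, 0.026]
-0.09 rails [0.0423, 0.0433] None carrier [-0.0312, 0.026]
-0.08 rails [0.0422, 0.0435] None carrier [-0.031, 0.0261]
-0.07 rails [0.0425, 0.0436] None carrier [-0.031, 0.0263]
-0.06 rails [0.0425, 0.0433] None carrier [-0.0308, 0.0262]
-0.05 rails [0.0426, 0.0436] None carrier [-0.0302, 0.026]
-0.04 rails [0.0428, 0.0434] None carrier [-0.0308, 0.0261]
-0.03 rails [0.0429, 0.0435] None carrier None
-0.02 rails [0.0399, 0.0432] [-0.0427, -0.0415] carrier None
-0.01 rails [0.0394, 0.0429] None carrier None
-0.0 rails None None carrier None
0.01 rails None None carrier None
t 5.27 travel [-0.0012, -0.0066, 0.0158] turn [0.0008, -0.0001, -0.0006] tcp [0.4896 0.0522 0.1213] F [ 0.91 -0.16 -1.75] gap 0.419
```

View pics/w4.png

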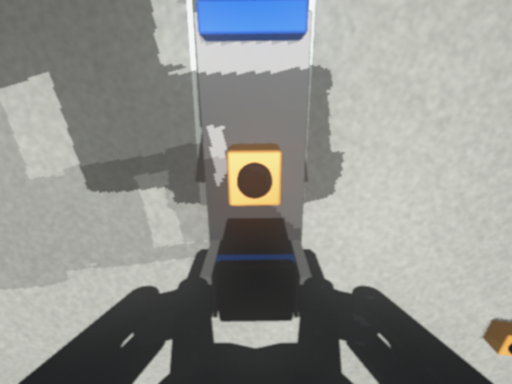

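The view shows the carrier above the lane, rails peeking out either side at (197,90) and (313,90). The arm was still swaying, so I settle and measure again.

apply_moves --claw '[-1, -1, -1]' --travel '[[0, 0, 0], [0, 0, 0], [0, 0, 0]]' --turn '[[0, 0, 0], [0, 0, 0], [0, 0, 0]]'

```text
t: 5.52
tcp_pos: [0.4901, 0.053, 0.1223]
tool_rot: [0.788, 0.616, 0.002, 0.002]
force: [-0.2, -0.7, -2.0]
finger_gap: 0.414
gripper_force: 52.0
```

```bash
cat > chk.py <<'E'
from h import *
def chk(z0=.07,z1=.12):
    w=manip.snapshot('wrist');P=pts(w);Z=P[...,2];q=P[...,:2]-H;a=q@D;b=q@N
    for x0 in np.arange(-.11,.02,.02):
        s=(abs(a-x0)<.01)&(w['depth']>0)
        f=lambda k:None if len(k)<5 else np.percentile(k,[2,98]).round(4).tolist()
        r=s&(Z>.018)&(Z<.026)
        print(round(x0,3),'rails',f(b[r&(b>.03)&(b<.06)]),f(b[r&(b<-.03)&(b>-.06)]),'carrier',f(b[s&(Z>z0)&(Z<z1)&(abs(b)<.04)]))
    return w
E
python3 - <<'E'
from chk import *
lane(-.12,.08);chk();lane(-.12,.08);chk();lane(-.12,.08)
E
```

```text
t 5.52 travel [-0.0024, -0.007, 0.017] turn [0.0017, -0.0002, -0.0001] tcp [0.4901 0.053  0.1223] F [-0.23 -0.69 -2.  ] gap 0.414
-0.11 rails [0.0382, 0.0435] None carrier [-0.0352, 0.0228]
-0.09 rails [0.0387, 0.0433] None carrier [-0.0346, 0.0226]
-0.07 rails [0.0389, 0.0433] None carrier [-0.0344, 0.0229]
-0.05 rails [0.0391, 0.0433] None carrier [-0.0339, 0.0229]
-0.03 rails [0.0391, 0.0432] None carrier [-0.0348, 0.0194]
-0.01 rails [0.0365, 0.0433] None carrier None
0.01 rails None None carrier None
t 5.57 travel [-0.0024, -0.0062, 0.0166] turn [0.0013, -0.0002, -0.0] tcp [0.4895 0.0532 0.122 ] F [ 0.12 -0.69 -2.6 ] gap 0.418
-0.11 rails [0.039, 0.0434] None carrier [-0.0346, 0.0234]
-0.09 rails [0.0393, 0.0432] None carrier [-0.0339, 0.0233]
-0.07 rails [0.0394, 0.0434] None carrier [-0.0338, 0.0235]
-0.05 rails [0.0398, 0.0434] None carrier [-0.0332, 0.0235]
-0.03 rails [0.0399, 0.0433] None carrier [-0.034, 0.0236]
-0.01 rails [0.0372, 0.0433] None carrier None
0.01 rails None None carrier None
t 5.62 travel [-0.0024, -0.0056, 0.0162] turn [0.001, -0.0001, 0.0] tcp [0.489  0.0533 0.1217] F [-0.08  0.14 -2.7 ] gap 0.415
```

apply_moves --claw '[-1, -1, -1, -1, -1]' --travel '[[-0.002, -0.003, 0.02], [-0.002, -0.005, 0.04], [-0.002, -0.005, 0.055], [-0.002, -0.005, 0.06], [-0.002, -0.005, 0.06]]' --turn '[[0, 0, 0], [0, 0, 0], [0, 0, 0], [0, 0, 0], [0, 0, 0]]'

```text
t: 6.03
tcp_pos: [0.4832, 0.0528, 0.0719]
tool_rot: [0.787, 0.616, -0.0, -0.0]
force: [0.8, -0.4, -3.0]
finger_gap: 0.411
gripper_force: 51.9
```

apply_moves --claw '[-1, -1, -1, -1, -1]' --travel '[[0, 0, 0], [0, 0, 0], [0, 0, 0], [0, 0, 0], [0, 0, 0]]' --turn '[[0, 0, 0], [0, 0, 0], [0, 0, 0], [0, 0, 0], [0, 0, 0]]'

```text
t: 6.45
tcp_pos: [0.4837, 0.0527, 0.0729]
tool_rot: [0.788, 0.616, 0.0, 0.0]
force: [0.2, -0.6, -2.2]
finger_gap: 0.417
gripper_force: 51.9
```

Run:
```python
from chk import *
lane(-.12,.008);chk(.037,.09);lane(-.12,.008)
```

```text
t 6.45 travel [-0.0001, 0.0006, 0.0453] turn [0.0003, -0.0001, -0.0001] tcp [0.4837 0.0527 0.0729] F [ 0.22 -0.56 -2.2 ] gap 0.417
-0.11 rails [0.0358, 0.0435] [-0.0425, -0.0353] carrier [-0.0283, 0.0284]
-0.09 rails [0.0359, 0.0432] [-0.0422, -0.0352] carrier [-0.0284, 0.0288]
-0.07 rails [0.0362, 0.0432] [-0.0423, -0.0348] carrier [-0.0281, 0.0291]
-0.05 rails [0.0364, 0.0432] [-0.0423, -0.0347] carrier [-0.0276, 0.029]
-0.03 rails [0.0344, 0.0432] [-0.0423, -0.0326] carrier None
-0.01 rails None None carrier None
0.01 rails None None carrier None
t 6.5 travel [-0.0, 0.0008, 0.0451] turn [0.0002, -0.0, -0.0001] tcp [0.4836 0.0526 0.0728] F [-0.46 -0.09 -2.98] gap 0.42
```

apply_moves --claw '[-1, -1, -1, -1, -1]' --travel '[[0, 0, 0.012], [0, 0, 0.024], [0, 0, 0.034], [0, 0, 0.041], [0, 0, 0.044]]' --turn '[[0, 0, 0.002], [0, 0, 0.002], [0, 0, 0.002], [0, 0, 0.002], [0, 0, 0.002]]'

```text
t: 6.92
tcp_pos: [0.4824, 0.0527, 0.0366]
tool_rot: [0.789, 0.614, -0.001, -0.001]
force: [-6.2, -0.4, 29.2]
finger_gap: 0.409
gripper_force: 55.6
```

Run:
```python
from chk import *
lane(-.12,.008);chk(.027,.06)
```

```text
t 6.92 travel [0.0003, 0.0023, -0.0001] turn [-0.0008, 0.0001, -0.002] tcp [0.4824 0.0527 0.0366] F [-6.21 -0.36 29.19] gap 0.409
-0.11 rails [0.0335, 0.0431] [-0.0424, -0.0327] carrier [-0.0122, 0.014]
-0.09 rails [0.0334, 0.0431] [-0.0422, -0.0325] carrier None
-0.07 rails [0.0334, 0.043] [-0.0422, -0.0325] carrier None
-0.05 rails [0.0333, 0.043] [-0.0421, -0.0325] carrier [-0.0224, 0.025]
-0.03 rails [0.0333, 0.0431] [-0.042, -0.0324] carrier None
-0.01 rails None None carrier None
0.01 rails None None carrier None
```

apply_moves --claw '[-1, -1, -1, -1, -1]' --travel '[[0, 0.0005, -0.0015], [0.01, 0.0005, -0.0015], [0.025, 0.0005, -0.0015], [0.04, 0.0005, -0.0015], [0.05, 0.0005, -0.0015]]' --turn '[[0, 0, -0.001], [0, 0, -0.001], [0, 0, -0.001], [0, 0, -0.001], [0, 0, -0.001]]'

```text
t: 7.38
tcp_pos: [0.4941, 0.0931, 0.0384]
tool_rot: [0.788, 0.615, 0.0, 0.0]
force: [-0.1, -0.7, -2.5]
finger_gap: 0.414
gripper_force: 52.0
```

Run:
```python
from chk import *
lane(-.022,.008);w=chk(.027,.06);lane(-.022,.008)
P=pts(w);h=cv2.cvtColor(w['pixels'],cv2.COLOR_RGB2HSV);a=(P[...,:2]-H)@D;b=(P[...,:2]-H)@N
m=(h[...,0]>100)&(h[...,0]<125)&(h[...,1]>130)&(abs(b)<.03)&(P[...,2]>.03)&(P[...,2]<.038)
print('nose a',np.percentile(a[m],[2,50,98]),b[m].mean(),m.sum())
```

```text
t 7.38 travel [0.0702, 0.0, 0.0021] turn [0.0001, -0.0001, -0.0008] tcp [0.4941 0.0931 0.0384] F [-0.08 -0.68 -2.54] gap 0.414
-0.11 rails [0.0334, 0.0433] [-0.0424, -0.0326] carrier [-0.0305, 0.0281]
-0.09 rails [0.0334, 0.043] [-0.0422, -0.0325] carrier [-0.014, 0.0125]
-0.07 rails [0.0334, 0.043] [-0.0422, -0.0325] carrier [-0.0137, 0.0126]
-0.05 rails [0.0333, 0.043] [-0.0422, -0.0325] carrier None
-0.03 rails [0.0333, 0.0431] [-0.0421, -0.0325] carrier None
-0.01 rails [0.0333, 0.048] [-0.0471, -0.0325] carrier [-0.0237, 0.0238]
0.01 rails [0.0334, 0.0436] [-0.0428, -0.0325] carrier None
t 7.43 travel [0.069, -0.0, 0.0022] turn [0.0004, -0.0003, -0.0004] tcp [0.4945 0.094  0.0384] F [ 0.48  1.42 -1.46] gap 0.412
nose a [-0.01319255 -0.00716993 -0.00091191] 0.0005148181214279787 3697
```

apply_moves --claw '[-1, -1, -1, -1, -1]' --travel '[[0.014, 0, 0.001], [0.03, 0, 0.001], [0.046, 0, 0.001], [0.06, 0, 0.001], [0.067, 0, 0.001]]' --turn '[[0, 0, 0], [0, 0, 0], [0, 0, 0], [0, 0, 0], [0, 0, 0]]'

```text
t: 7.85
tcp_pos: [0.5073, 0.1452, 0.0377]
tool_rot: [0.788, 0.616, 0.0, 0.0]
force: [-0.3, -0.8, -2.0]
finger_gap: 0.414
gripper_force: 52.0
```

apply_moves --claw '[-1, -1, -1, -1]' --travel '[[0.003, 0, 0.0005], [0.005, 0, 0.001], [0.005, 0, 0.001], [0.005, 0, 0.001]]' --turn '[[0, 0, 0], [0, 0, 0], [0, 0, 0], [0, 0, 0]]'

```text
t: 8.18
tcp_pos: [0.5075, 0.1469, 0.0368]
tool_rot: [0.789, 0.615, -0.0, -0.0]
force: [0.4, 0.2, -2.3]
finger_gap: 0.417
gripper_force: 52.0
```

```bash
cat > nose.py <<'E'
from chk import *
w=snap('wrist','n%d.png'%int(manip.sense()['t']*100));lane(-.022,.008)
P=pts(w);h=cv2.cvtColor(w['pixels'],cv2.COLOR_RGB2HSV);a=(P[...,:2]-H)@D;b=(P[...,:2]-H)@N;Z=P[...,2]
bl=(h[...,0]>100)&(h[...,0]<125)&(h[...,1]>130)
am=(h[...,0]>8)&(h[...,0]<22)&(h[...,1]>110)&(abs(b)<.025)&(Z>.038)&(Z<.05)&(a<0)
if am.sum(): print('connector a',np.percentile(a[am],[2,50,98]).round(4),b[am].mean().round(4),Z[am].mean().round(4),am.sum())
y=(h[...,0]>18)&(h[...,0]<32)&(h[...,1]>150)&(abs(b)<.035)&(a>-.015)&(a<.08)
q=np.stack([a[y],Z[y]],1);print('catch',y.sum(),np.percentile(q,[2,98],axis=0).round(4).tolist())
if y.sum()>20: vx,vz,_,_=cv2.fitLine(q.astype(np.float32),cv2.DIST_HUBER,0,.01,.01).ravel();print('lean from vertical deg',np.degrees(np.arctan2(abs(vx),abs(vz))))
m=bl&(abs(b)<.03)&(Z>.03)&(Z<.038)&(a<.059);print('nose a',m.sum(),np.percentile(a[m],[2,50,98]).round(4) if m.sum() else '')
E
python3 nose.py
```

```text
t 8.23 travel [0.0011, 0.0001, 0.0001] turn [-0.0001, 0.0001, -0.0013] tcp [0.5075 0.1468 0.0368] F [ 0.43 -0.12 -2.2 ] gap 0.416
connector a [-0.0388 -0.0236 -0.0153] -0.0006 0.0425 1093
catch 8968 [[-0.0053, 0.0259], [0.0259, 0.0671]]
lean from vertical deg 33.246296
nose a 3830 [0.0423 0.0488 0.0553]
```

apply_moves --claw '[-1, -1, -1, -1, -1]' --travel '[[0.0015, 0, 0.0005], [0.003, 0, 0.001], [0.004, 0, 0.001], [0.004, 0, 0.001], [0.004, 0, 0.001]]' --turn '[[0, 0, 0], [0, 0, 0], [0, 0, 0], [0, 0, 0], [0, 0, 0]]'

```text
t: 8.65
tcp_pos: [0.5086, 0.1496, 0.0367]
tool_rot: [0.789, 0.615, -0.0, 0.0]
force: [-1.6, -3.6, 6.0]
finger_gap: 0.416
gripper_force: 52.8
```

```bash
python3 nose.py
```

```text
t 8.7 travel [-0.0026, -0.0003, -0.0] turn [0.0002, 0.0002, -0.0012] tcp [0.5086 0.1495 0.0367] F [-1.85 -4.39  5.43] gap 0.416
connector a [-0.0361 -0.0207 -0.0131] -0.0009 0.0424 999
catch 8991 [[-0.0053, 0.026], [0.0259, 0.0671]]
lean from vertical deg 32.644512
nose a 3848 [0.0451 0.0516 0.0581]
```

apply_moves --claw '[1, 1, 1, 1, 1]' --travel '[[0, 0, 0], [0, 0, 0], [0, 0, 0], [0, 0, 0], [0, 0, 0]]' --turn '[[0, 0, 0], [0, 0, 0], [0, 0, 0], [0, 0, 0], [0, 0, 0]]'

```text
t: 9.12
tcp_pos: [0.5085, 0.1505, 0.0359]
tool_rot: [0.789, 0.615, 0.0, -0.0]
force: [0.6, -0.0, 0.2]
finger_gap: 1.002
gripper_force: 0.0
```

apply_moves --claw '[1, 1, 1, 1, 1]' --travel '[[0, 0, 0], [0, 0, -0.02], [0, 0, -0.06], [0, 0, -0.1], [0, 0, -0.1]]' --turn '[[0, 0, 0], [0, 0, 0], [0, 0, 0], [0, 0, 0], [0, 0, 0]]'

```text
t: 9.53
tcp_pos: [0.512, 0.1509, 0.1209]
tool_rot: [0.788, 0.615, 0.004, 0.003]
force: [-0.0, -0.7, 0.5]
finger_gap: 1.001
gripper_force: 0.0
```

```bash
python3 nose.py; ls pics
```

```text
t 9.58 travel [-0.0049, -0.0035, 0.1027] turn [0.0022, -0.0008, -0.001] tcp [0.5109 0.1507 0.1189] F [-0.18  0.29 -0.19] gap 0.999
connector a [-0.0361 -0.0264 -0.0096] -0.002 0.0399 503
catch 3150 [[-0.0051, 0.0264], [0.0253, 0.067]]
lean from vertical deg 32.83697
nose a 1390 [0.0453 0.0519 0.0585]
crop.png
n818.png
n865.png
n953.png
s0.png
t0.png
w1.png
w2.png
w3.png
w4.png
```

The carrier is home (origin about -21 mm) and the catch rests at its lean. Next I rise and travel to a view over the switch.

```bash
python3 -c "
from h import *
goal(.5,-.45,.34,90)"
```

```text
t 9.58 travel [-0.7309, 0.1714, -0.2769] turn [0.0023, -0.0005, -0.0782] tcp [0.5109 0.1507 0.1189] F [-0.18  0.29 -0.19] gap 0.999
```

apply_moves --claw '[1, 1, -1, -1, -1]' --travel '[[0, 0, -0.05], [0, 0, -0.1], [0, 0, -0.15], [-0.02, 0.005, -0.19], [-0.04, 0.01, -0.23]]' --turn '[[0, 0, 0], [0, 0, 0], [0, 0, 0], [0, 0, -0.03], [0, 0, -0.06]]'

```text
t: 10.0
tcp_pos: [0.5077, 0.1176, 0.3007]
tool_rot: [0.725, 0.689, -0.0, -0.0]
force: [0.4, -0.6, 0.1]
finger_gap: 0.603
gripper_force: 0.0
```

apply_moves --claw '[-1, -1, -1, -1, -1]' --travel '[[-0.04, 0.005, -0.04], [-0.09, 0.005, -0.05], [-0.14, 0.005, -0.05], [-0.19, 0.005, -0.05], [-0.24, 0.005, -0.05]]' --turn '[[0, 0, -0.018], [0, 0, -0.018], [0, 0, -0.018], [0, 0, -0.018], [0, 0, -0.018]]'

```text
t: 10.42
tcp_pos: [0.5006, -0.0761, 0.3392]
tool_rot: [0.707, 0.707, -0.0, -0.001]
force: [-0.0, -0.0, -1.0]
finger_gap: 0.001
gripper_force: 0.0
```

```bash
python3 -c "
from h import *
goal(.5,-.45,.34,90)"
```

```text
t 10.42 travel [-0.4674, -0.0005, -0.0012] turn [-0.0004, -0.0002, -0.0002] tcp [ 0.5006 -0.0761  0.3392] F [-0.04 -0.03 -0.98] gap 0.001
```

apply_moves --claw '[-1, -1, -1, -1, -1]' --travel '[[-0.05, 0, 0], [-0.1, 0, 0], [-0.15, 0, 0], [-0.2, 0, 0], [-0.25, 0, 0]]' --turn '[[0, 0, 0], [0, 0, 0], [0, 0, 0], [0, 0, 0], [0, 0, 0]]'

```text
t: 10.83
tcp_pos: [0.5004, -0.2762, 0.3384]
tool_rot: [0.708, 0.707, 0.0, -0.001]
force: [1.0, 0.4, -0.3]
finger_gap: -0.005
gripper_force: 0.0
```

apply_moves --claw '[-1, -1, -1, -1, -1]' --travel '[[-0.05, 0, 0], [-0.1, 0, 0], [-0.15, 0, 0], [-0.2, 0, 0], [-0.215, 0, 0]]' --turn '[[0, 0, 0], [0, 0, 0], [0, 0, 0], [0, 0, 0], [0, 0, 0]]'

```text
t: 11.25
tcp_pos: [0.4997, -0.4526, 0.3372]
tool_rot: [0.709, 0.705, -0.001, -0.0]
force: [0.5, -0.2, 0.2]
finger_gap: -0.001
gripper_force: 0.0
```

apply_moves --claw '[-1, -1, -1]' --travel '[[0, 0, 0], [0, 0, 0], [0, 0, 0]]' --turn '[[0, 0, 0], [0, 0, 0], [0, 0, 0]]'

```text
t: 11.5
tcp_pos: [0.5009, -0.4448, 0.339]
tool_rot: [0.707, 0.707, 0.0, -0.001]
force: [0.5, 0.6, -0.2]
finger_gap: -0.004
gripper_force: 0.0
```

Run:
```python
from h import *
w=snap('wrist','w5.png');np.savez('w5.npz',**w)
t=snap('top');np.savez('t5.npz',**t)
goal(.5,-.45,.34,90)
```

```text
t 11.6 travel [-0.0068, -0.0017, -0.0001] turn [-0.0001, -0.0004, 0.0003] tcp [ 0.5013 -0.4446  0.3399] F [ 0.7   0.02 -0.1 ] gap -0.001
```

View pics/w5.png

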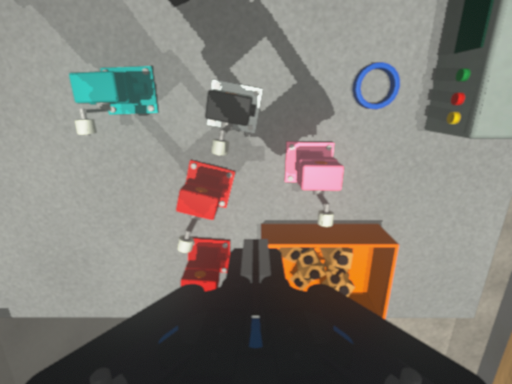

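The view shows the black switch's head at (231,107) and white roller at (219,147). The red look-alike is at (205,192), close behind the roller.

Run:
```python
from h import *
w=dict(np.load('w5.npz'));P=pts(w);h=cv2.cvtColor(w['pixels'],cv2.COLOR_RGB2HSV);Z=P[...,2]
V,U=np.mgrid[:384,:512];box=lambda u0,u1,v0,v1:(U>=u0)&(U<u1)&(V>=v0)&(V<v1)
def pr(n,m):
    q=P[m];print(n,m.sum(),q.mean(0).round(4),np.percentile(q,[2,98],axis=0).round(4).tolist());return q
wh=(h[...,2]>150)&(h[...,1]<60)
q=pr('roller',box(205,235,132,160)&wh&(Z>.135)&(Z<.165))
r=cv2.minAreaRect((q[:,:2]*1000).astype(np.float32));print(r)
c=(U[box(205,235,132,160)&wh&(Z>.12)].mean(),V[box(205,235,132,160)&wh&(Z>.12)].mean());print(c,world(w,*c,.151).round(4))
q=pr('head',box(195,265,80,135)&(Z>.105)&(Z<.118));print('rect',cv2.minAreaRect((q[:,:2]*1000).astype(np.float32)))
q=pr('base',box(195,275,70,150)&(Z>.003)&(Z<.013)&wh);print('rect',cv2.minAreaRect((q[:,:2]*1000).astype(np.float32)))
pr('lever',box(205,235,118,142)&(Z>.118)&(Z<.165))
pr('red',box(170,245,155,225)&(Z>.09)&(h[...,1]>120))
pr('redroller',box(170,200,220,255)&wh&(Z>.1))
pr('any>0.1 near',(abs(P[...,0]-.44)<.09)&(abs(P[...,1]+.43)<.08)&(Z>.1)&(Z<.2))
```

```text
roller 215 [ 0.4589 -0.413   0.1519] [[0.4506, -0.4239, 0.146], [0.4654, -0.3984, 0.1551]]
((457.01202392578125, -411.1457214355469), (17.072986602783203, 27.250999450683594), 2.743530035018921)
(np.float64(218.62037037037038), np.float64(146.07407407407408)) [ 0.4588 -0.4131  0.151 ]
head 1316 [ 0.4674 -0.3712  0.1112] [[0.441, -0.3901, 0.109], [0.4937, -0.3528, 0.113]]
rect ((466.4239501953125, -375.8440246582031), (44.868492126464844, 55.87795639038086), 79.96623992919922)
base 421 [ 0.4708 -0.3569  0.0079] [[0.425, -0.4009, 0.0056], [0.5104, -0.334, 0.0124]]
rect ((467.2999572753906, -372.2595520019531), (69.5919418334961, 79.60671997070312), 80.22157287597656)
lever 107 [ 0.4618 -0.4019  0.1447] [[0.4527, -0.4079, 0.1231], [0.467, -0.3951, 0.1531]]
red 1107 [ 0.4216 -0.4965  0.1127] [[0.3936, -0.5196, 0.0925], [0.449, -0.4787, 0.1129]]
redroller 191 [ 0.4117 -0.5363  0.16  ] [[0.3995, -0.5515, 0.1447], [0.5023, -0.362, 0.4811]]
any>0.1 near 2530 [ 0.4508 -0.4173  0.1157] [[0.3959, -0.5078, 0.102], [0.4925, -0.3539, 0.1538]]
```

Switch yaw is about -10° and the roller is at (0.459,-0.413), consistent with the base and head rectangles. The red head top (0.113) lies below my tip height of 0.13. I go 45 mm behind the roller with shut fingers.

```bash
python3 -c "
from h import *
goal(.4142,-.4083,.13,80.2)"
```

```text
t 11.6 travel [0.0451, -0.1087, 0.2625] turn [-0.0002, -0.0004, 0.0547] tcp [ 0.5013 -0.4446  0.3399] F [ 0.7   0.02 -0.1 ] gap -0.001
```

apply_moves --claw '[-1, -1, -1, -1, -1]' --travel '[[0.02, -0.045, 0], [0.04, -0.09, 0], [0.045, -0.1085, 0.03], [0.045, -0.1085, 0.08], [0.045, -0.1085, 0.13]]' --turn '[[0, 0, 0.03], [0, 0, 0.055], [0, 0, 0.055], [0, 0, 0.055], [0, 0, 0.055]]'

```text
t: 12.02
tcp_pos: [0.4145, -0.4097, 0.238]
tool_rot: [0.765, 0.643, -0.0, 0.003]
force: [0.9, -1.3, -0.9]
finger_gap: -0.001
gripper_force: 0.0
```

apply_moves --claw '[-1, -1, -1]' --travel '[[0, 0, 0.02], [0, 0, 0.02], [0, 0, 0.02]]' --turn '[[0, 0, 0], [0, 0, 0], [0, 0, 0]]'

```text
t: 12.27
tcp_pos: [0.4146, -0.4093, 0.2201]
tool_rot: [0.765, 0.644, 0.0, -0.001]
force: [0.7, -0.6, 0.8]
finger_gap: 0.001
gripper_force: 0.0
```

```bash
python3 -c "
from h import *
goal(.4142,-.4083,.13,80.2)"
```

```text
t 12.27 travel [0.001, -0.0006, 0.1126] turn [-0.0002, -0.0003, -0.0004] tcp [ 0.4146 -0.4093  0.2201] F [ 0.73 -0.59  0.8 ] gap 0.001
```

apply_moves --claw '[-1, -1, -1, -1, -1]' --travel '[[0.001, 0, 0.04], [0.001, 0, 0.08], [0.001, 0, 0.112], [0.001, 0, 0.112], [0.001, 0, 0.112]]' --turn '[[0, 0, 0], [0, 0, 0], [0, 0, 0], [0, 0, 0], [0, 0, 0]]'

```text
t: 12.68
tcp_pos: [0.4152, -0.41, 0.1315]
tool_rot: [0.766, 0.643, -0.0, 0.001]
force: [-0.6, -0.0, 0.4]
finger_gap: 0.004
gripper_force: 0.0
```

```bash
cat > pin.py <<'E'
from h import *
w=snap('wrist','p%d.png'%int(manip.sense()['t']*100));st=manip.sense();P=pts(w);Z=P[...,2];h=cv2.cvtColor(w['pixels'],cv2.COLOR_RGB2HSV)
O=np.array([.468,-.3755]);u=np.array([.985,-.17]);y=np.array([.17,.985])
a=(P[...,:2]-O)@u;b=(P[...,:2]-O)@y
o=(h[...,0]<18)&(h[...,1]>130)&(h[...,2]>60)&(abs(a)<.02)&(b>.012)&(b<.045)&(Z>.075)&(Z<.115)
print('orange',o.sum(),'b',np.percentile(b[o],[2,50,98]).round(4) if o.sum() else '')
r=(h[...,2]>130)&(h[...,1]<70)&(abs(b+.038)<.02)&(abs(a)<.06)&(Z>.11)&(Z<.165)
print('roller',r.sum(),np.percentile(a[r],[2,50,98]).round(4) if r.sum() else '')
F=st['force'];print('F.u',round(float(F[:2]@u),2),'F',F.round(2),'tcp a',((st['tcp_pos'][:2]-O)@u).round(4),'b',((st['tcp_pos'][:2]-O)@y).round(4),'z',st['tcp_pos'][2].round(4),'t',st['t'].round(2))
E
python3 pin.py; ls -t pics|head -1
```

```text
orange 72 b [0.0217 0.0222 0.0223]
roller 959 [-0.0113 -0.0015  0.0068]
p1268.pngTraceback (most recent call last):
  File "pin.py", line 9, in <module>
    F=st['force'];print('F.u',round(float(F[:2]@u),2),'F',F.round(2),'tcp a',((st['tcp_pos'][:2]-O)@u).round(4),'b',((st['tcp_pos'][:2]-O)@y).round(4),'z',st['tcp_pos'][2].round(4),'t',st['t'].round(2))
                                                                                                                                                                                         ^^^^^^^^^^^^^
AttributeError: 'float' object has no attribute 'round'
```

```bash
sed -i "s/st\['t'\].round(2)/round(float(st['t']),2)/" pin.py; python3 pin.py
```

```text
orange 76 b [0.0217 0.0222 0.0224]
roller 984 [-0.0113 -0.0018  0.0068]
F.u -0.08 F [-0.18 -0.55  0.78] tcp a -0.0452 b -0.0442 z 0.1332 t 12.78
```

View pics/p1268.png

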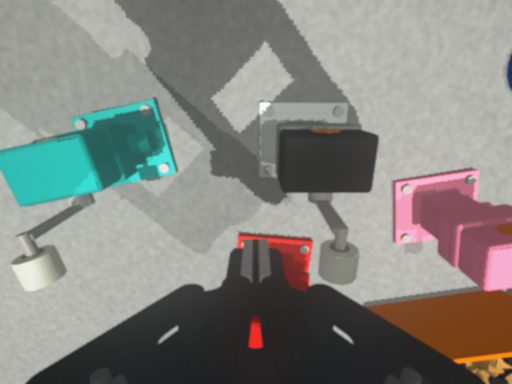

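The view shows the shut fingers at (257,260), in line with the roller at (339,262), gap about 24 mm. The flush orange pin shows at (325,130). Next I advance in steps.

apply_moves --claw '[-1, -1, -1, -1, -1]' --travel '[[0, 0.008, 0.001], [0, 0.016, 0.001], [0, 0.024, 0.001], [0, 0.027, 0.001], [0, 0.027, 0.001]]' --turn '[[0, 0, 0], [0, 0, 0], [0, 0, 0], [0, 0, 0], [0, 0, 0]]'

```text
t: 13.2
tcp_pos: [0.4367, -0.4139, 0.1301]
tool_rot: [0.765, 0.643, -0.0, 0.001]
force: [0.7, 0.1, -0.1]
finger_gap: 0.003
gripper_force: 0.2
```

```bash
python3 pin.py
```

```text
orange 59 b [0.0217 0.0222 0.0224]
roller 375 [-0.0039  0.0025  0.0103]
F.u -0.39 F [-0.36  0.21 -0.32] tcp a -0.0249 b -0.043 z 0.1298 t 13.25
```

apply_moves --claw '[-1, -1, -1, -1]' --travel '[[0, 0.002, 0], [0, 0.004, 0], [0, 0.006, 0], [0, 0.006, 0]]' --turn '[[0, 0, 0], [0, 0, 0], [0, 0, 0], [0, 0, 0]]'

```text
t: 13.58
tcp_pos: [0.4405, -0.4142, 0.1295]
tool_rot: [0.766, 0.643, 0.0, -0.0]
force: [-0.6, 0.6, 0.6]
finger_gap: 0.002
gripper_force: 0.2
```

```bash
python3 pin.py
```

```text
orange 48 b [0.022  0.0222 0.0223]
roller 349 [-0.0005  0.0055  0.014 ]
F.u -1.2 F [-1.14  0.41 -0.58] tcp a -0.0207 b -0.0427 z 0.1295 t 13.63
```

apply_moves --claw '[-1, -1, -1, -1]' --travel '[[0, 0.002, 0], [0, 0.004, 0], [0, 0.006, 0], [0, 0.006, 0]]' --turn '[[0, 0, 0], [0, 0, 0], [0, 0, 0], [0, 0, 0]]'

```text
t: 13.97
tcp_pos: [0.4454, -0.4151, 0.1296]
tool_rot: [0.766, 0.643, 0.0, 0.0]
force: [-0.3, -0.2, 0.8]
finger_gap: -0.002
gripper_force: 0.3
```

```bash
python3 pin.py
```

```text
orange 47 b [0.0219 0.0222 0.0223]
roller 448 [0.0021 0.0104 0.0185]
F.u -0.22 F [-0.09  0.78  0.08] tcp a -0.0157 b -0.0428 z 0.1296 t 14.02
```

The roller follows the finger (about 12 mm, 0.23 rad), still in light play. I continue in small steps.

apply_moves --claw '[-1, -1, -1, -1]' --travel '[[0, 0.002, 0], [0, 0.004, 0], [0, 0.005, 0], [0, 0.005, 0]]' --turn '[[0, 0, 0], [0, 0, 0], [0, 0, 0], [0, 0, 0]]'

```text
t: 14.35
tcp_pos: [0.4493, -0.4158, 0.1296]
tool_rot: [0.766, 0.643, 0.0, 0.0]
force: [-0.8, 0.8, -0.4]
finger_gap: -0.002
gripper_force: 0.3
```

```bash
python3 pin.py
```

```text
orange 43 b [0.0219 0.0222 0.0223]
roller 533 [0.0045 0.0143 0.0221]
F.u -0.36 F [-0.14  1.3   0.52] tcp a -0.0117 b -0.0429 z 0.1296 t 14.4
```

apply_moves --claw '[-1, -1, -1]' --travel '[[0, 0.002, 0], [0, 0.0035, 0], [0, 0.0035, 0]]' --turn '[[0, 0, 0], [0, 0, 0], [0, 0, 0]]'

```text
t: 14.65
tcp_pos: [0.452, -0.4163, 0.1296]
tool_rot: [0.766, 0.643, 0.0, 0.0]
force: [-0.7, 0.3, 0.1]
finger_gap: -0.003
gripper_force: 0.3
```

```bash
python3 pin.py
```

```text
orange 53 b [0.0217 0.0222 0.0222]
roller 577 [0.0066 0.0168 0.0252]
F.u 0.03 F [-0.07 -0.57 -0.72] tcp a -0.0089 b -0.0429 z 0.1296 t 14.7
```

apply_moves --claw '[-1, -1, -1]' --travel '[[0, 0.002, 0], [0, 0.0035, 0], [0, 0.0035, 0]]' --turn '[[0, 0, 0], [0, 0, 0], [0, 0, 0]]'

```text
t: 14.95
tcp_pos: [0.4543, -0.4167, 0.1295]
tool_rot: [0.766, 0.643, -0.0, -0.0]
force: [-1.5, 0.6, 1.2]
finger_gap: -0.0
gripper_force: 1.0
```

```bash
python3 pin.py
```

```text
orange 53 b [0.0218 0.0222 0.0223]
roller 592 [0.0095 0.0191 0.0274]
F.u -2.45 F [-2.41  0.44  0.77] tcp a -0.0065 b -0.0429 z 0.1295 t 15.0
```

apply_moves --claw '[-1, -1, -1]' --travel '[[0, 0.002, 0], [0, 0.003, 0], [0, 0.003, 0]]' --turn '[[0, 0, 0], [0, 0, 0], [0, 0, 0]]'

```text
t: 15.25
tcp_pos: [0.4561, -0.4169, 0.1294]
tool_rot: [0.766, 0.643, -0.0, -0.001]
force: [-4.5, -0.2, 0.5]
finger_gap: -0.003
gripper_force: 2.4
```

```bash
python3 pin.py
```

```text
orange 72 b [0.0217 0.0224 0.0227]
roller 586 [0.0106 0.0206 0.029 ]
F.u -4.8 F [-4.78  0.52 -0.09] tcp a -0.0047 b -0.0428 z 0.1294 t 15.3
```

Snap mechanism felt (4.8 N). I continue in 1.5–2 mm steps.

apply_moves --claw '[-1, -1, -1]' --travel '[[0, 0.001, 0], [0, 0.0025, 0], [0, 0.0025, 0]]' --turn '[[0, 0, 0], [0, 0, 0], [0, 0, 0]]'

```text
t: 15.55
tcp_pos: [0.4591, -0.4175, 0.1297]
tool_rot: [0.766, 0.643, 0.0, 0.0]
force: [-3.9, 0.5, -0.0]
finger_gap: 0.002
gripper_force: 1.9
```

```bash
python3 pin.py
```

```text
orange 155 b [0.0217 0.0233 0.0243]
roller 629 [0.014  0.0232 0.0318]
F.u -3.43 F [-3.24  1.43  0.33] tcp a -0.0015 b -0.0429 z 0.1297 t 15.6
```

apply_moves --claw '[-1, -1, -1]' --travel '[[0, 0.001, 0], [0, 0.002, 0], [0, 0.002, 0]]' --turn '[[0, 0, 0], [0, 0, 0], [0, 0, 0]]'

```text
t: 15.85
tcp_pos: [0.4609, -0.4178, 0.1298]
tool_rot: [0.766, 0.643, 0.0, 0.0]
force: [-3.2, 1.3, 0.8]
finger_gap: -0.0
gripper_force: 1.6
```

```bash
python3 pin.py
```

```text
orange 185 b [0.0217 0.0235 0.0252]
roller 649 [0.0149 0.0247 0.033 ]
F.u -2.85 F [-2.76  0.8   1.33] tcp a 0.0001 b -0.043 z 0.1298 t 15.9
```

The pin is starting to move out (3 mm). I continue.

apply_moves --claw '[-1, -1, -1]' --travel '[[0, 0.001, 0], [0, 0.002, 0], [0, 0.002, 0]]' --turn '[[0, 0, 0], [0, 0, 0], [0, 0, 0]]'

```text
t: 16.15
tcp_pos: [0.4624, -0.4181, 0.1297]
tool_rot: [0.766, 0.643, 0.0, 0.0]
force: [-2.8, 0.8, 1.4]
finger_gap: -0.001
gripper_force: 1.7
```

```bash
python3 pin.py
```

```text
orange 219 b [0.0217 0.0239 0.0259]
roller 650 [0.0147 0.026  0.0344]
F.u -3.5 F [-3.38  1.01  1.17] tcp a 0.0017 b -0.0429 z 0.1297 t 16.2
```

apply_moves --claw '[-1, -1, -1]' --travel '[[0, 0.001, 0], [0, 0.002, 0], [0, 0.002, 0]]' --turn '[[0, 0, 0], [0, 0, 0], [0, 0, 0]]'

```text
t: 16.45
tcp_pos: [0.4639, -0.4184, 0.1297]
tool_rot: [0.766, 0.643, 0.0, 0.0]
force: [-3.4, 1.0, 1.2]
finger_gap: -0.001
gripper_force: 1.5
```

```bash
python3 pin.py
```

```text
orange 263 b [0.0216 0.0244 0.0267]
roller 644 [0.0151 0.0273 0.0359]
F.u -1.41 F [-1.34  0.52  0.88] tcp a 0.0033 b -0.043 z 0.1297 t 16.5
```

apply_moves --claw '[-1, -1, -1]' --travel '[[0, 0.001, 0], [0, 0.002, 0], [0, 0.002, 0]]' --turn '[[0, 0, 0], [0, 0, 0], [0, 0, 0]]'

```text
t: 16.75
tcp_pos: [0.4655, -0.4186, 0.1296]
tool_rot: [0.766, 0.643, 0.0, 0.0]
force: [-2.6, 1.1, 0.9]
finger_gap: 0.0
gripper_force: 1.6
```

```bash
python3 pin.py
```

```text
orange 285 b [0.0217 0.0246 0.0274]
roller 645 [0.0154 0.0286 0.0372]
F.u -2.39 F [-2.08  2.    0.94] tcp a 0.0048 b -0.0429 z 0.1296 t 16.8
```

apply_moves --claw '[-1, -1, -1]' --travel '[[0, 0.001, 0], [0, 0.002, 0], [0, 0.002, 0]]' --turn '[[0, 0, 0], [0, 0, 0], [0, 0, 0]]'

```text
t: 17.05
tcp_pos: [0.4669, -0.4189, 0.1296]
tool_rot: [0.766, 0.643, 0.0, 0.0]
force: [-3.2, 1.2, 0.8]
finger_gap: -0.003
gripper_force: 1.5
```

```bash
python3 pin.py
```

```text
orange 309 b [0.0217 0.0249 0.0281]
roller 660 [0.0193 0.0298 0.0383]
F.u -2.31 F [-2.05  1.74  1.62] tcp a 0.0064 b -0.0429 z 0.1296 t 17.1
```

apply_moves --claw '[-1, -1, -1]' --travel '[[0, 0.001, 0], [0, 0.002, 0], [0, 0.002, 0]]' --turn '[[0, 0, 0], [0, 0, 0], [0, 0, 0]]'

```text
t: 17.35
tcp_pos: [0.4683, -0.4192, 0.1296]
tool_rot: [0.766, 0.643, -0.0, -0.0]
force: [-3.0, 0.9, 1.8]
finger_gap: -0.004
gripper_force: 2.0
```

```bash
python3 pin.py
python3 - <<'E'
import cv2,glob,os
f=max(glob.glob('pics/p*.png'),key=os.path.getmtime);i=cv2.imread(f)[80:300,150:420]
cv2.imwrite('pics/pincrop.png',cv2.resize(i,None,fx=2,fy=2))
E
```

```text
orange 334 b [0.0217 0.0251 0.0288]
roller 682 [0.0188 0.0306 0.0393]
F.u -3.4 F [-3.29  0.95  1.7 ] tcp a 0.0077 b -0.043 z 0.1296 t 17.4
```

View pics/pincrop.png

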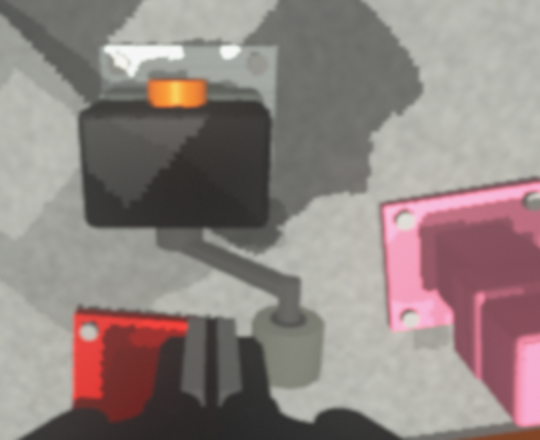

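The crop shows the pin popped out at (177,93): about 30 px against its 60 px diameter, so 7–8 mm. It has clicked. I let the lever back smoothly.

apply_moves --claw '[-1, -1, -1, -1, -1]' --travel '[[0, -0.012, 0], [0, -0.026, 0], [0, -0.042, 0], [0, -0.058, 0], [0, -0.068, 0]]' --turn '[[0, 0, 0], [0, 0, 0], [0, 0, 0], [0, 0, 0], [0, 0, 0]]'

```text
t: 17.82
tcp_pos: [0.4143, -0.4101, 0.1298]
tool_rot: [0.766, 0.643, 0.0, 0.001]
force: [0.4, 0.3, -0.3]
finger_gap: -0.002
gripper_force: 0.0
```

apply_moves --claw '[-1, -1, -1, -1, -1]' --travel '[[0, 0, 0], [0, 0, -0.04], [0, 0, -0.09], [0, 0, -0.12], [0, 0, -0.12]]' --turn '[[0, 0, 0], [0, 0, 0], [0, 0, 0], [0, 0, 0], [0, 0, 0]]'

```text
t: 18.23
tcp_pos: [0.4181, -0.4137, 0.232]
tool_rot: [0.766, 0.643, -0.0, 0.008]
force: [0.1, -0.3, 0.9]
finger_gap: 0.003
gripper_force: 0.0
```

```bash
python3 pin.py
python3 - <<'E'
from h import *
s=snap('scene','s9.png');t=snap('top','t9.png')
a=cv2.imread('pics/s9.png')[125:235,100:375];cv2.imwrite('pics/fin.png',cv2.resize(a,None,fx=2.8,fy=2.8,interpolation=cv2.INTER_CUBIC))
P=pts(s);h=cv2.cvtColor(s['pixels'],cv2.COLOR_RGB2HSV);q=P[...,:2]-H;A=q@D;B=q@N;Z=P[...,2]
m=(h[...,0]>100)&(h[...,0]<125)&(h[...,1]>120)&(abs(B)<.025)&(A>.03)&(A<.058)&(Z>.02)&(Z<.04);print('nose',m.sum(),A[m].mean() if m.sum() else '')
m=(h[...,2]<60)&(abs(B)<.03)&(A>-.11)&(A<-.03)&(Z>.065)&(Z<.078);print('post',m.sum(),P[m].mean(0),A[m].mean(),B[m].mean())
E
```

```text
orange 6 b [0.0219 0.0219 0.0221]
roller 259 [-0.0111  0.0011  0.0075]
F.u 0.14 F [ 0.09 -0.3  -0.28] tcp a -0.0439 b -0.0449 z 0.2293 t 18.28
nose 40 0.05200787606434898
post 64 [0.51386709 0.14724107 0.07050411] -0.0676014875807048 -0.0059820335356077356
```

View pics/fin.png

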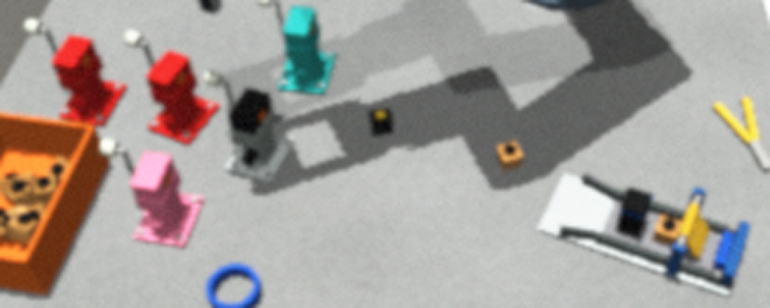

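The view shows the carrier latched in the lane, with the post at (635,210) and the catch down at (693,225). The lever is upright and the pin is flush at (262,117). The nose at +52 mm and post at -68 mm put the carrier's origin near -20 mm, and the robot touches nothing.

```bash
python3 -c "
from h import *
print(manip.sign_off())"
```

```text
the job is handed in; nothing more can be done
None
```

I handed the job in at about 18 s: the carrier is latched about 20 mm before the hinge line with the catch down, and the switch clicked at up to about 5 N, then sprang back upright with its pin flush. The sign-off returned no verdict, so these are my own camera and force readings.

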